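Close the specimen mounting press

TASK

Get the blue mounting press ready for its next specimen: first let off what pressure is left by twisting the red spring-return release valve clockwise to its stop and letting go, so that it springs back and the gauge needle stays at zero. Then screw the knurled closure cap clockwise all the way down until it bottoms out, back it off a quarter turn so that it cannot seize when the mould expands, and finish still gripping the cap at that setting, without letting go, so that it cannot creep while I pump up the ram. Leave the three mounted specimens and the blue brush beside the press where they are.

Things in the scene. Friction and masses are not known exactly. Their poses are not given: they have to be found in the camera images.
- press: fixed hand-hydraulic specimen mounting press, blue-grey on a dark base 216 x 316 mm. Origin: centre of its underside on the bench; x to its back, y to its left as seen from its front. Flat deck 78 mm up. Left half: finned round mould 86 mm across, its shoulder 136 mm up, carrying the cap. Right half: red valve in front, round gauge (69 mm across, top 168 mm up) 0.1 m behind the valve's axis
- closure_grip (a point): on the cap's vertical axis, 26 mm above its lower edge and 18 mm below its top: height to grip; moves with the cap. Cap: knurled dark steel cylinder, 52 mm across, 44 mm tall, white line on top and side; axis 75 mm left of the press's origin. Bottomed out, its lower edge meets the mould's shoulder (this point 162 mm above the bench) and the white line meets the red line on the shoulder's front
- closure (a joint): turn of the cap on its thread, rad: 0 = bottomed out (hard stop), growing as it is unscrewed (anticlockwise from above); right-hand thread, 10 mm of lift a turn (1.6 mm a rad). It starts already caught on the thread, 2.6 to 4.2 rad above the bottom, and cannot come off. Running friction about 0.15 N m; it stays where it is left
- valve_grip (a point): on the vertical axis of the release valve, 11 mm below the top of its red handle: height to grip (124 mm above the bench). Handle: upright red bar 44 mm long, 14 mm thick, 36 mm tall, on a black disc 44 mm across (upper face 99 mm above the bench); at rest the bar lies along the press's x axis. The axis stands 45 mm in front and 80 mm to the right of the press's origin
- valve (a joint): turn of the release valve clockwise from above, rad: 0 at rest, hard stop at 1.2; the spring needs 0.2 N m at the stop and turns it back to 0 when let go
- gauge_needle (a joint): black needle of the pressure gauge, rad: 0 = zero (lower left of the dial), growing clockwise with pressure. Opening the valve to its stop brings it down to zero, where it stays after the valve has sprung back
- specimen_red: loose round mounted specimen, dark red, 30 mm across and 21 mm tall, on the bench to the left of the press; leave alone
- specimen_black: loose round mounted specimen, black, 30 mm across and 17 mm tall, on the bench to the left of the press; leave alone
- specimen_cream: loose round mounted specimen, cream, 30 mm across and 17 mm tall, on the bench to the left of the press; leave alone
- brush_blue: flat dusting brush with a blue handle, 154 x 26 x 11 mm, lying on the bench in front of the press; leave alone

How it is judged:
By the outcome, as a careful person would: the job done as asked, in the order asked, and still so for the second after the job is handed in, while the arm keeps its last pose, push and grip.
It also fails if it takes over 67 s, if anything falls off the work surface, if the arm or the gripper's body presses on something with over 40 N, if the wrist force passes 120 N, or if a joint passes its speed limit or range.

ROBOT

A 6-joint arm with a two-finger parallel gripper is mounted at the origin on a cart in front of the work surface, level with it; the furniture and walls round the work are solid. World frame = base frame: x ahead of the robot, y to its left, z up, the work surface at z = 0. Lengths are in mm, angles in rad, forces in N, time in s.
With the tool pointing down it reaches from about 300 to 775 mm from the base axis. Payload 14.6 kg.
Tool frame: the origin (TCP) lies at the very end of the fingers, on their centre line; the grasp point (between the pads) lies 19 mm behind it; z points along the fingers, y is the line along which they close (so a half turn about z gives the same grasp; the last joint's range is limited). The gripper opens to 94 mm and grips with 3 to 60 N. Pads are 16 mm wide; open, the fingers measure 119 mm over their backs; the gripper's body (75 mm by 177 mm) begins 78 mm behind the grasp point.
Start: joints at [-1.322, 0.3, 1.521, -0, 1.321, -0.067], TCP at [170.81, -522.794, 205.446] pointing down, gripper open.
Joint ranges: [-3.03, 3.03], [-0.79, 2.21], [0.23, 2.52], [-1.04, 4.18], [0, 3.07], [-2.55, 2.55]. Speed limits (rad/s): [2.22, 2.22, 2.57, 3.14, 3.14, 3.14].

INTERFACE

Orientations are given as [roll, pitch, yaw] about the fixed x, y, z axes, in that order (R = Rz(yaw) Ry(pitch) Rx(roll)).
In Python, from cell import manip gives the robot as it stands.
- The arm moves only by the tool servo_tool, never from a script. Its argument "motion" is a list that holds one entry, the list of rows, each a list of 7 numbers: the shift along the world's x, y, z as a fraction of full scale, then the turn, a rotation vector about the world's x, y, z as a fraction of full scale, then the closure, from 0 (fully open) to 1 (shut). In form: [[[x, y, z, rx, ry, rz, gripper], ...]]. A call has 1 to 10 rows; each row is the pose to reach, as a shift and turn from the pose commanded when the call began, turning the shorter way round; what a row does not reach only later rows make up. Full scale, the value 1, is 0.5 m for a shift and pi rad for a turn. A row lasts 1/10 s, in which the tool goes at most 50 mm and 8.59 degrees, less where a joint would pass 70% of its speed; a pose out of reach is approached as far as the arm can. A call with a number of a shift or a turn outside -1 to 1 is refused whole. A call with a gripper value outside its range is refused whole. The fingers move at their own pace and stop on an object; "newtons" is the grip in N (left out, the last holds). Time passes only in rows, so rows that repeat a pose let the fingers close. It gives the time, the measured TCP pose, the force, the opening and the grip force at its end, in the units of the state.
- manip.read_state(): the state, without advancing time (a new reading comes with each control period).
- manip.camera(name): name is "scene" or "top" or "wrist"; returns a dict with "frame" (420x560x3 uint8, red, green, blue), "range_z" (420x560 float32, mm along the optical axis (not along the pixel's ray), 0 where there is no reading), "vfov" (degrees; the focal length in pixels is half the picture's height over the tangent of half this angle, whatever the lens; pixels are square), "cx", "cy" (the principal point, pixels), "k1" (the pictures are not rectified: a ray, as slopes to the right and down, at radius r is drawn at 1 + k1 r^2 times it, then the intrinsics apply), "cam_to_world" (4x4, takes a point from camera to world coordinates). Camera axes: x right, y down, z forward; pixel columns grow to the right and rows downward; lengths in mm; the calibration is good to about 2 mm. A picture is of the moment at which its call begins.
- manip.sign_off(): hands the job in; it is judged then, once.
The state is a dict: "clock": time; "joints": joint angles; "qd": joint speeds; "effort": joint torques, N m; "eef_pos": TCP position; "eef_rot": TCP orientation; "wrist_force": force on the tool from outside, world axes, zero at the start; "moment": the same for the moment, N m; "finger_gap": finger opening in mm; "finger_force": force on a finger pad.
Only numpy, scipy, OpenCV 4.12 (cv2) and the standard library are available. Lean on these libraries where they do the work, as an engineer would, in place of code of your own. Each camera call takes 0.05 s, during which the arm holds its last target. There are 200 camera calls.

## Working session

There is one attempt and no reset: what is moved stays moved. The work goes in short steps, Python scripts to look and compute and a tool call to move; the robot and the scene stay as the last step left them, time stands still between calls to the robot, and variables do not carry over. Pictures are saved under pics/ and viewed, at most 13 in all, crops included, and the job is handed in when it is done.

Besides the shell and the picture viewer there is one more tool, called after "Emit:" by a JSON object that holds its "fn" and its "kwargs". servo_tool: Moves the arm, as the interface text tells. Its arguments: {"type":"object","properties":{"motion":{"type":"array"},"newtons":{"type":"number"}},"required":["motion"]}

```bash
mkdir -p pics; ls; cat > h.py <<'E'
import numpy as np, cv2
from cell import manip
def cam(n,fn=None):
    c=manip.camera(n)
    if fn: cv2.imwrite('pics/'+fn,c['frame'][:,:,::-1])
    return c
def rays(c,px):
    f=210/np.tan(np.radians(c['vfov'])/2)
    K=np.array([[f,0,c['cx']],[0,f,c['cy']],[0,0,1]])
    u=cv2.undistortPoints(np.array(px,float).reshape(-1,1,2),K,np.array([c['k1'],0,0,0])).reshape(-1,2)
    return np.c_[u,np.ones(len(u))]
def plane(c,px,z):
    T=np.array(c['cam_to_world']); d=rays(c,px)@T[:3,:3].T; o=T[:3,3]
    return o+d*((z-o[2])/d[:,2])[:,None]
def depth(c,px):
    T=np.array(c['cam_to_world']); px=np.array(px).reshape(-1,2)
    z=np.array([c['range_z'][int(round(v)),int(round(u))] for u,v in px])
    return (rays(c,px)*z[:,None])@T[:3,:3].T+T[:3,3]
E
python3 - <<'E'
from h import *
print(manip.read_state())
for n in('scene','top'):
    c=cam(n,n+'0.png'); print(n,c['vfov'],c['cx'],c['cy'],c['k1'],np.round(c['cam_to_world'],3))
E
```

```text
pics
{'clock': 0.0, 'joints': array([-1.32158055e+00,  3.00465247e-01,  1.52158029e+00, -1.06289085e-05,
        1.32069297e+00, -6.66074507e-02]), 'qd': array([ 1.11554169e-03, -7.15646824e-05, -4.89882484e-04, -2.04829926e-03,
       -1.20301385e-03, -5.94168765e-04]), 'effort': array([ 1.93064084e-04, -5.31810522e+01, -3.52739167e+01,  7.07167760e-02,
        2.44114827e-02, -9.92695573e-05]), 'eef_pos': array([ 170.75563407, -522.54707801,  204.88987631]), 'eef_rot': array([-3.14044866e+00, -6.59932328e-05,  3.15825824e-01]), 'wrist_force': array([ 0.04758945, -0.25278809, -0.66705826]), 'moment': array([-0.02026377,  0.01523402,  0.01882391]), 'finger_force': 0.0, 'finger_gap': 94.03990702136481}
scene 46.979247862980955 278.09679481802107 214.68259297978827 -0.017175521082688997 [[-8.61000e-01 -3.53000e-01  3.66000e-01  1.25885e+02]
 [-5.08000e-01  5.87000e-01 -6.30000e-01  7.94584e+02]
 [ 8.00000e-03 -7.29000e-01 -6.85000e-01  7.68405e+02]
 [ 0.00000e+00  0.00000e+00  0.00000e+00  1.00000e+00]]
top 43.9101840142424 270.73367331278587 205.73475808646643 -0.15924774448909815 [[-1.800000e-02 -9.920000e-01  1.240000e-01  3.628770e+02]
 [-1.000000e+00  2.100000e-02  1.800000e-02  1.802080e+02]
 [-2.000000e-02 -1.230000e-01 -9.920000e-01  1.224936e+03]
 [ 0.000000e+00  0.000000e+00  0.000000e+00  1.000000e+00]]
```

View pics/top0.png

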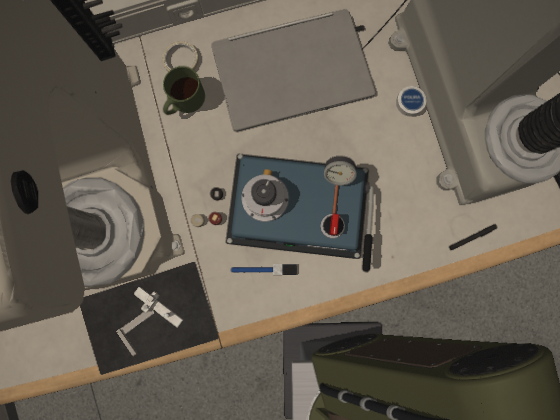

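View pics/scene0.png

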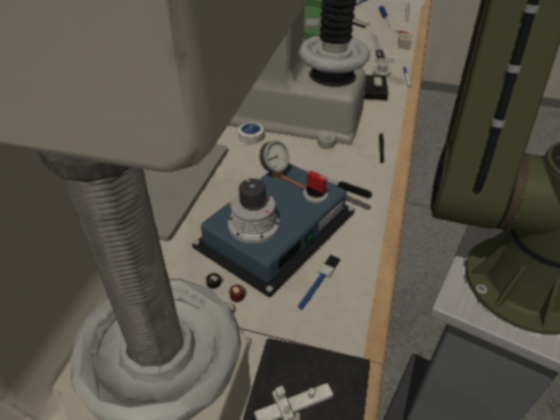

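```bash
python3 - <<'E'
from h import *
c=cam('top')
im=c['frame'][:,:,::-1].copy()
hsv=cv2.cvtColor(im,cv2.COLOR_BGR2HSV)
crop=im[140:290,180:390]; cv2.imwrite('pics/crop0.png',cv2.resize(crop,None,fx=3.8,fy=3.8,interpolation=cv2.INTER_CUBIC))
# deck
m=cv2.inRange(hsv,(95,70,40),(112,255,140)); m[:140]=0;m[260:]=0;m[:,:220]=0;m[:,375:]=0
n,l,s,_=cv2.connectedComponentsWithStats(m); k=1+s[1:,4].argmax()
p=np.argwhere(l==k)[:,::-1]
w=plane(c,p.astype(float),78)
r=cv2.minAreaRect(w[:,:2].astype(np.float32)); print('deck',s[k],r,cv2.boxPoints(r))
# red handle
m=cv2.inRange(hsv,(0,170,140),(8,255,255))|cv2.inRange(hsv,(174,170,140),(180,255,255)); m[:,:310]=0;m[:205]=0;m[245:]=0;m[:,360:]=0
p=np.argwhere(m)[:,::-1]; print('red n',len(p))
w=plane(c,p.astype(float),135);r=cv2.minAreaRect(w[:,:2].astype(np.float32));print(r)
print('z',np.median(depth(c,p)[:,2]))
P=depth(c,[(264,190),(264,185),(270,190),(258,190),(264,205),(340,172),(300,170),(300,235),(334,222)]);print(P.round(1))
# height map of cap: points above z 165 around cap
v,u=np.mgrid[150:230,225:305]; px=np.c_[u.ravel(),v.ravel()]; D=depth(c,px)
s=(D[:,2]>175); D=D[s]; print(len(D),np.percentile(D[:,2],[5,50,95])); print(cv2.minEnclosingCircle(D[:,:2].astype(np.float32)))
E
```

```text
Traceback (most recent call last):
ValueError: attempt to get argmax of an empty sequence
```

View pics/crop0.png

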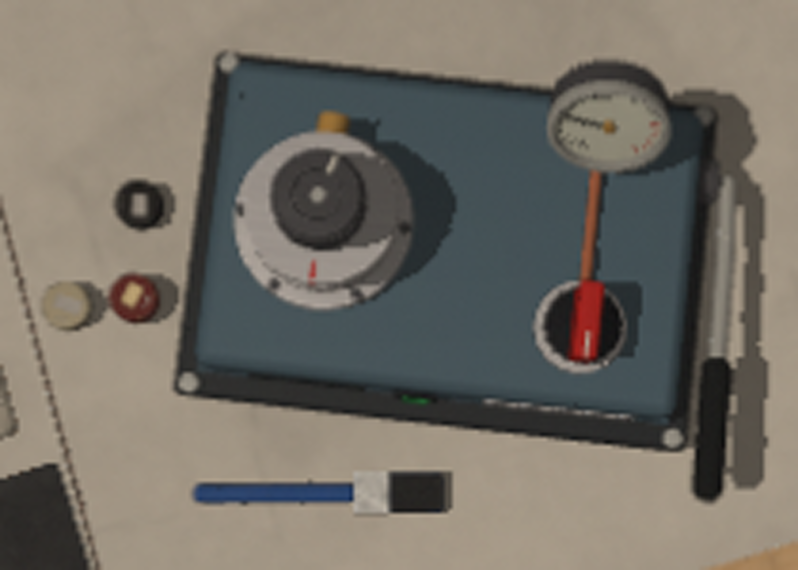

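The crop shows the valve bar at (588,320), the cap centre at (318,193), its white line at (335,163), the red shoulder mark at (313,270) and the needle pointing left (above zero). Fixing the masks now.

```bash
python3 - <<'E'
from h import *
c=cam('top')
im=c['frame'][:,:,::-1].copy()
hsv=cv2.cvtColor(im,cv2.COLOR_BGR2HSV)
print('deckhsv',hsv[205,310],hsv[170,300],'red',hsv[224,335])
h0=hsv[205,310].astype(int)
m=cv2.inRange(hsv,(90,60,30),(115,255,160)); m[:140]=0;m[255:]=0;m[:,:225]=0;m[:,375:]=0
n,l,s,_=cv2.connectedComponentsWithStats(m); k=1+s[1:,4].argmax()
p=np.argwhere(l==k)[:,::-1]
w=plane(c,p.astype(float),78)
r=cv2.minAreaRect(w[:,:2].astype(np.float32)); print('deck',s[k],r,cv2.boxPoints(r))
m=cv2.inRange(hsv,(0,170,90),(8,255,255))|cv2.inRange(hsv,(172,170,90),(180,255,255)); m[:,:310]=0;m[:205]=0;m[245:]=0;m[:,360:]=0
p=np.argwhere(m)[:,::-1]; print('red n',len(p))
w=plane(c,p.astype(float),135);r=cv2.minAreaRect(w[:,:2].astype(np.float32));print(r)
print('z',np.median(depth(c,p)[:,2]))
# corner screws on base
q=np.array([(228,62),(705,117),(673,438),(188,382)])/3.8+[180,140]
P=depth(c,q); print('screws',P.round(1))
for z in (P[:,2].mean(),):
  W=plane(c,q,z); print(W.mean(0).round(1),[np.linalg.norm(W[i]-W[(i+1)%4]).round(1) for i in range(4)], np.degrees(np.arctan2(*(W[0]-W[3])[[1,0]])), np.degrees(np.arctan2(*(W[1]-W[2])[[1,0]])))
P=depth(c,[(264,190),(264,205),(340,172),(300,170),(300,235),(334,222)]);print(P.round(1))
v,u=np.mgrid[150:230,225:305]; px=np.c_[u.ravel(),v.ravel()]; D=depth(c,px)
s=(D[:,2]>175); D=D[s]; print(len(D),np.percentile(D[:,2],[5,50,95])); print(cv2.minEnclosingCircle(D[:,:2].astype(np.float32)))
q=np.array([(318,193),(335,163)])/3.8+[180,140]; W=plane(c,q,185); print('cap',W)
print('redline',plane(c,[np.array((313,270))/3.8+[180,140]],136))
# obstacles: anything within area higher than 150
v,u=np.mgrid[0:420:1,0:560:1]; px=np.c_[u.ravel(),v.ravel()];D=depth(c,px)
g=np.full((12,14),0)
for x,y,z in D:
  i,j=int((x-200)//50),int((y+300)//50)
  if 0<=i<12 and 0<=j<14: g[i,j]=max(g[i,j],int(z))
print('rows x from 200, cols y from -300');print(g)
E
```

```text
deckhsv [97 50 86] [97 55 84] red [  1 203 153]
deck [293 162   1   1   1] ((603.6028442382812, 149.01959228515625), (0.0, 0.0), 0.0) [[603.60284 149.01959]
 [603.60284 149.01959]
 [603.60284 149.01959]
 [603.60284 149.01959]]
red n 134
((457.9338684082031, 67.86090850830078), (14.875828742980957, 44.971065521240234), 82.50548553466797)
z 133.04151493611573
screws [[632.3 272.4  20.5]
 [590.3 -22.2  25. ]
 [393.6   4.3  18.6]
 [433.5 298.7  23.7]]
[512.5 138.3  21.9] [np.float64(297.8), np.float64(199.3), np.float64(296.8), np.float64(200.1)] -7.6394740775139 -7.926885406186668
[[525.7 212.1 179.3]
 [498.4 213.4 151.9]
 [568.1  50.9 133.7]
 [585.2 133.8  77.1]
 [439.5 137.5  77.7]
 [461.9  67.1 130.7]]
527 [ 177.03945839  181.26742663 1224.93604596]
((456.09197998046875, 201.12881469726562), 95.53343963623047)
cap [[523.17103636 212.55874566 185.        ]
 [539.13658833 203.23332147 185.        ]]
redline [[487.65136247 217.57550956 136.        ]]
rows x from 200, cols y from -300
[[   0    0    0  690  695  692  635  472  316    4    5    7    7    8]
 [   0    0    0  682  691  676    6    4    8    5    7    6    7    9]
 [   1    5    5    5    5    8    6    7    4    7    6    5    5    9]
 [   5    6    5    6    6   79   72   21   12 1224   13   14    4    8]
 [  16   15    5    8    5   75   98  137   84   83   83   80   28    8]
 [   6    5    6    6    6   74  100  137   83  141  180   94   24   20]
 [ 224  105    4    5    7   77  116  112   83  186  187  140   22    6]
 [ 402  212   31    7    6   80  166  164   82  138  139   90   20    6]
 [ 406  218    5    5    4   18  148  152   77   81   80   81    5    7]
 [ 510  519   26    5    6    5    6    5    5    7    5   19    7    5]
 [ 519  580  131   33    5    5    5   18   23   24   22   22    6   91]
 [   0  541  281   33   22   23   23   25   23   24   22   23   20   97]]
```

Emit:
{"fn": "servo_tool", "kwargs": {"motion": [[[0.06,0.12,0.15,0,0,0.05,0],[0.15,0.3,0.15,0,0,0.1,0],[0.3,0.6,0.15,0,0,0.43,0],[0.3,0.6,0.15,0,0,0.43,0],[0.3,0.6,0.15,0,0,0.43,0],[0.3,0.6,0.15,0,0,0.43,0],[0.3,0.6,0.15,0,0,0.43,0],[0.3,0.6,0.15,0,0,0.43,0],[0.3,0.6,0.15,0,0,0.43,0],[0.3,0.6,0.15,0,0,0.43,0]]]}}

```text
clock: 1.2
eef_pos: [321.0, -222.4, 280.5]
eef_rot: [3.142, 0.0, 1.67]
wrist_force: [-0.2, -0.1, 0.3]
finger_gap: 93.9
finger_force: 0.0
```

Emit:
{"fn": "servo_tool", "kwargs": {"motion": [[[0.273,0.578,-0.06,0,0,0.426,0],[0.273,0.578,-0.06,0,0,0.426,0],[0.273,0.578,-0.06,0,0,0.426,0],[0.273,0.578,-0.06,0,0,0.426,0],[0.273,0.578,-0.06,0,0,0.426,0],[0.273,0.578,-0.06,0,0,0.426,0],[0.273,0.578,-0.06,0,0,0.426,0],[0.273,0.578,-0.06,0,0,0.426,0],[0.273,0.578,-0.06,0,0,0.426,0],[0.273,0.578,-0.06,0,0,0.426,0]]]}}

```text
clock: 2.2
eef_pos: [457.3, 66.0, 250.2]
eef_rot: [-3.141, -0.001, 3.003]
wrist_force: [-0.0, -0.1, 0.2]
finger_gap: 93.7
finger_force: 0.0
```

```bash
python3 - <<'E'
from h import *
s=manip.read_state(); print(s['joints'],s['eef_pos'],s['eef_rot'])
c=cam('wrist','w1.png')
hsv=cv2.cvtColor(c['frame'],cv2.COLOR_RGB2HSV)
m=cv2.inRange(hsv,(0,170,90),(8,255,255))|cv2.inRange(hsv,(172,170,90),(180,255,255))
n,l,st,_=cv2.connectedComponentsWithStats(m); k=1+st[1:,4].argmax();print(st[k])
p=np.argwhere(l==k)[:,::-1].astype(float)
D=depth(c,p); t=D[:,2]>D[:,2].max()-8
print('z',np.percentile(D[:,2],[5,50,95]))
print(cv2.minAreaRect(plane(c,p[t],135)[:,:2].astype(np.float32)))
E
```

```text
[ 6.40534510e-02  6.78657471e-02  1.69046929e+00 -5.31519980e-05
  1.38386828e+00 -1.36777733e+00] [457.34294482  65.9955706  250.1731844 ] [-3.14141838e+00 -5.87595269e-04  3.00263695e+00]
[270 175  17  58 796]
z [114.0400471  135.21076686 136.4850273 ]
((463.8918762207031, 61.99935531616211), (2.6375515460968018, 29.534255981445312), 88.12432098388672)
```

View pics/w1.png

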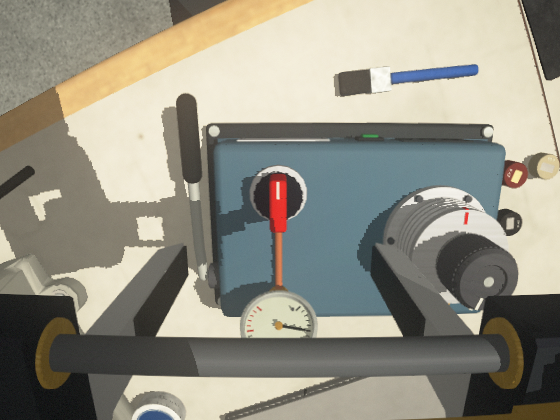

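```bash
python3 - <<'E'
from h import *
c=cam('wrist')
hsv=cv2.cvtColor(c['frame'],cv2.COLOR_RGB2HSV)
m=cv2.inRange(hsv,(0,170,90),(8,255,255))|cv2.inRange(hsv,(172,170,90),(180,255,255))
n,l,st,_=cv2.connectedComponentsWithStats(m); k=1+st[1:,4].argmax()
p=np.argwhere(l==k)[:,::-1].astype(float)
D=depth(c,p); t=D[:,2]>130
r=cv2.minAreaRect(plane(c,p[t],135)[:,:2].astype(np.float32)); print(r)
print('screws mean',plane(c,[(214,131),(488,131)],22))
# cap top
v,u=np.mgrid[200:330,400:540]; px=np.c_[u.ravel(),v.ravel()].astype(float); D=depth(c,px)
s=(D[:,2]>178)&(D[:,2]<192); print(s.sum(),np.median(D[s,2]));(cc,rr)=cv2.minEnclosingCircle(D[s][:,:2].astype(np.float32));print(cc,rr,D[s].mean(0))
E
```

```text
((457.92486572265625, 64.6083984375), (12.972103118896484, 44.033546447753906), 82.04158782958984)
screws mean [[395.25071634   4.64064669  22.        ]
 [435.60779556 298.94347592  22.        ]]
2981 182.80433753951095
(524.08544921875, 211.38499450683594) 26.385896682739258 [519.94115011 209.12411492 182.56418355]
```

Emit:
{"fn": "servo_tool", "kwargs": {"motion": [[[0.001,-0.001,-0.09,0,0,0,0.4],[0.001,-0.001,-0.18,0,0,0,0.6],[0.001,-0.001,-0.23,0,0,0,0.6],[0.001,-0.001,-0.26,0,0,0,0.6],[0.001,-0.001,-0.28,0,0,0,0.6],[0.001,-0.001,-0.29,0,0,0,0.6],[0.001,-0.001,-0.29,0,0,0,0.6],[0.001,-0.001,-0.29,0,0,0,0.6]]], "newtons": 40}}

```text
clock: 3.1
eef_pos: [458.2, 65.7, 106.2]
eef_rot: [3.141, 0.001, 3.004]
wrist_force: [-0.4, 0.1, 0.4]
finger_gap: 37.9
finger_force: 0.0
```

Emit:
{"fn": "servo_tool", "kwargs": {"motion": [[[0,0,0,0,0,0,1],[0,0,0,0,0,0,1],[0,0,0,0,0,0,1],[0,0,0,0,0,0,1],[0,0,0,0,0,0,1],[0,0,0,0,0,0,1]]]}}

```text
clock: 3.7
eef_pos: [457.8, 65.0, 105.7]
eef_rot: [-3.14, 0.0, 3.005]
wrist_force: [-2.0, -6.9, 3.8]
finger_gap: 13.8
finger_force: 40.0
```

Emit:
{"fn": "servo_tool", "kwargs": {"motion": [[[0,-0.001,0,0,0,-0.04,1],[0,-0.001,0,0,0,-0.08,1],[0,-0.001,0,0,0,-0.12,1],[0,-0.001,0,0,0,-0.16,1],[0,-0.001,0,0,0,-0.2,1],[0,-0.001,0,0,0,-0.24,1],[0,-0.001,0,0,0,-0.28,1],[0,-0.001,0,0,0,-0.32,1],[0,-0.001,0,0,0,-0.36,1],[0,-0.001,0,0,0,-0.36,1]]]}}

```text
clock: 4.7
eef_pos: [458.6, 65.8, 105.8]
eef_rot: [3.139, -0.0, 1.87]
wrist_force: [4.9, 5.2, -3.2]
finger_gap: 13.8
finger_force: 40.0
```

```bash
python3 -c "
from h import *
s=manip.read_state();print(s['moment'],s['wrist_force'],s['eef_rot'],s['finger_force'])"
```

```text
[ 0.87928215 -1.12691173  0.23174483] [ 4.91680338  5.23260705 -3.19090624] [ 3.13916391e+00 -2.95973111e-04  1.86960178e+00] 40.00647783279419
```

Emit:
{"fn": "servo_tool", "kwargs": {"motion": [[[0,0,0,0,0,-0.01,1],[0,0,0,0,0,-0.02,1],[0,0,0,0,0,-0.025,1],[0,0,0,0,0,-0.03,1],[0,0,0,0,0,-0.03,1]]]}}

```text
clock: 5.2
eef_pos: [458.6, 65.7, 105.8]
eef_rot: [3.139, -0.0, 1.78]
wrist_force: [5.0, 4.0, -2.6]
finger_gap: 13.9
finger_force: 40.3
```

```bash
python3 -c "
from h import *
s=manip.read_state();print(s['moment'],s['wrist_force'],s['eef_rot'],s['finger_force'],s['finger_gap'])
c=cam('top','t2.png');cv2.imwrite('pics/t2c.png',cv2.resize(c['frame'][150:250,290:390,::-1],None,fx=5,fy=5,interpolation=cv2.INTER_CUBIC))"
```

```text
[ 0.83117432 -1.17405816  0.59406009] [ 5.00196431  4.01397114 -2.56937035] [ 3.13908596e+00 -2.50649124e-04  1.78000530e+00] 40.323774218559265 13.903218397257067
```

View pics/t2c.png

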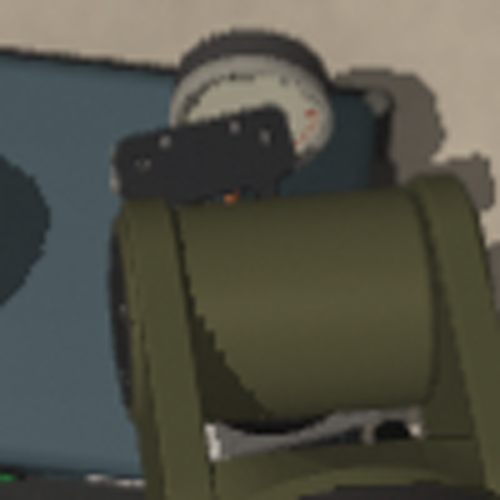

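The needle is hidden behind the gripper (gauge at about (250,110)), but the twisting moment rose from 0.23 to 0.59 N m at 1.22 rad, so the stop is reached. I'll hold there briefly, then let go.

Emit:
{"fn": "servo_tool", "kwargs": {"motion": [[[0,0,0,0,0,-0.004,1],[0,0,0,0,0,-0.004,1],[0,0,0,0,0,-0.004,1],[0,0,0,0,0,-0.004,1],[0,0,0,0,0,-0.004,1],[0,0,0,0,0,-0.004,1],[0,0,0,0,0,-0.004,1],[0,0,0,0,0,-0.004,1]]]}}

```text
clock: 6.05
eef_pos: [458.6, 65.7, 105.8]
eef_rot: [3.139, -0.0, 1.768]
wrist_force: [5.1, 4.5, -1.9]
finger_gap: 13.8
finger_force: 40.7
```

Emit:
{"fn": "servo_tool", "kwargs": {"motion": [[[0,0,0,0,0,0,0.2],[0,0,0,0,0,0,0.2],[0,0,0,0,0,0,0.2],[0,0,0,0,0,0,0.2],[0,0,0,0,0,0,0.2],[0,0,0.05,0,0,0,0.2],[0,0,0.1,0,0,0,0.1],[0,0,0.2,0,0,0,0],[0,0,0.29,0,0,0,0],[0,0,0.29,0,0,0,0]]]}}

```text
clock: 7.05
eef_pos: [459.5, 65.0, 256.0]
eef_rot: [3.133, 0.002, 1.767]
wrist_force: [1.0, 0.5, -0.1]
finger_gap: 90.7
finger_force: 0.0
```

```bash
python3 -c "
from h import *
s=manip.read_state();print(s['clock'],s['moment'],s['eef_pos'],s['eef_rot'],s['finger_gap'],s['joints'])
c=cam('wrist','w3.png')"
```

```text
7.05 [ 0.04394801 -0.11908577 -0.05282306] [459.51976162  65.01166575 255.97144109] [3.13281221e+00 1.72382493e-03 1.76685676e+00] 90.67301309009638 [ 6.19119842e-02  6.28419391e-02  1.68244319e+00 -5.43042189e-04
  1.38737545e+00 -1.34059354e-01]
```

View pics/w3.png

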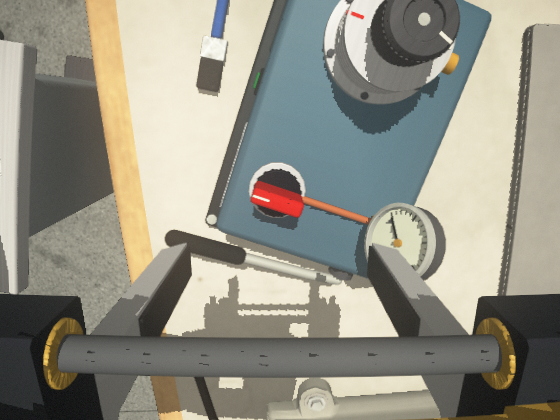

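The bar has sprung back: at (276,198) it lines up with the pipe. The needle, from (397,243) to (393,218), has dropped towards lower left. I'll zoom in on the dial to check it reads zero.

```bash
python3 -c "
from h import *
a=cv2.imread('pics/w3.png')[195:290,355:450];b=cv2.imread('pics/w1.png')[280:360,230:325]
a=cv2.rotate(a,cv2.ROTATE_90_COUNTERCLOCKWISE);b=cv2.rotate(b,cv2.ROTATE_180)
f=lambda i:cv2.resize(i,(390,390),interpolation=cv2.INTER_CUBIC)
cv2.imwrite('pics/g.png',np.hstack([f(b),f(a)]))"
```

```text
(no output)
```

View pics/g.png

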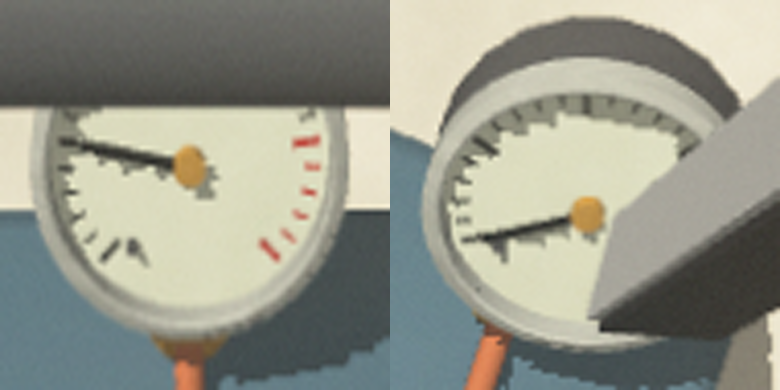

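The dial reads zero: the needle now sits at the lowest tick, five ticks below where it started. Moving above the cap.

Emit:
{"fn": "servo_tool", "kwargs": {"motion": [[[0.05,0.1,0,0,0,0.04,0],[0.131,0.294,0,0,0,0.45,0],[0.131,0.294,0,0,0,0.45,0],[0.131,0.294,0,0,0,0.45,0],[0.131,0.294,0,0,0,0.45,0],[0.131,0.294,0,0,0,0.45,0],[0.131,0.294,0,0,0,0.45,0],[0.131,0.294,0,0,0,0.45,0],[0.131,0.294,0,0,0,0.45,0],[0.131,0.294,0,0,0,0.45,0]]]}}

```text
clock: 8.1
eef_pos: [523.0, 211.8, 248.6]
eef_rot: [-3.14, -0.002, -3.097]
wrist_force: [0.2, -1.3, -0.4]
finger_gap: 93.7
finger_force: 0.0
```

Emit:
{"fn": "servo_tool", "kwargs": {"motion": [[[0,0,0,0,0,0,0],[0,0,0,0,0,0,0],[0,0,0,0,0,0,0]]]}}

```text
clock: 8.4
eef_pos: [523.2, 212.1, 249.9]
eef_rot: [-3.141, -0.001, -3.105]
wrist_force: [0.6, 0.7, 0.3]
finger_gap: 94.1
finger_force: 0.0
```

```bash
python3 - <<'E'
from h import *
s=manip.read_state();print(s['joints'])
c=cam('wrist','w4.png'); g=cv2.cvtColor(c['frame'],cv2.COLOR_RGB2HSV)
v,u=np.mgrid[0:420,0:560]; px=np.c_[u.ravel(),v.ravel()].astype(float); D=depth(c,px)
near=(np.hypot(D[:,0]-523,D[:,1]-212)<40)
s=near&(D[:,2]>176)&(D[:,2]<192); print(s.sum(),np.median(D[s,2]),cv2.minEnclosingCircle(plane(c,px[s],184)[:,:2].astype(np.float32)))
wh=s&(g.reshape(-1,3)[:,2]>150)&(g.reshape(-1,3)[:,1]<60)
W=plane(c,px[wh],184); r=np.hypot(W[:,0]-523.5,W[:,1]-212); k=r>10
print(k.sum(),W[k].mean(0), np.degrees(np.arctan2(W[k][:,1].mean()-212,W[k][:,0].mean()-523.5)))
rd=near&(D[:,2]<150)&(((g.reshape(-1,3)[:,0]<8)|(g.reshape(-1,3)[:,0]>172))&(g.reshape(-1,3)[:,1]>150))
W=plane(c,px[rd],136);print(rd.sum(),W.mean(0),np.degrees(np.arctan2(W[:,1].mean()-212,W[:,0].mean()-523.5)))
E
```

```text
[ 3.20314132e-01  3.03559898e-01  1.41307311e+00 -1.49588607e-04
  1.42575515e+00 -1.28751275e+00]
4176 182.95934239157404 ((522.1677856445312, 210.98687744140625), 25.988998413085938)
15 [541.09639124 204.96718978 184.        ] -21.78527791080018
27 [489.02028863 216.76927032 136.        ] 172.1247581029922
```

View pics/w4.png

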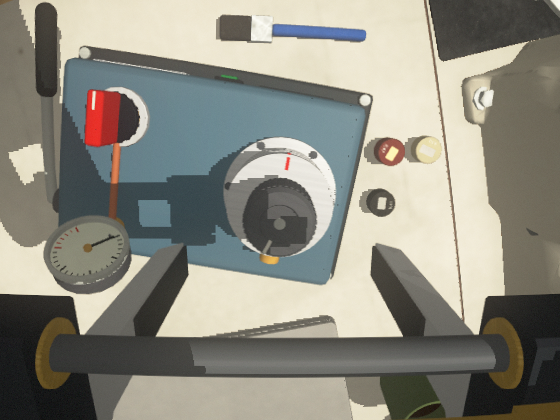

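The wrist view shows the cap at (280,220), the red mark at (289,163) and the needle at (87,247)–(117,235). I'll take one crop to confirm zero.

```bash
python3 -c "
from h import *
a=cv2.imread('pics/w4.png')[205:300,40:135]
cv2.imwrite('pics/g2.png',cv2.resize(cv2.rotate(a,cv2.ROTATE_180),(570,570),interpolation=cv2.INTER_CUBIC))"
```

```text
(no output)
```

View pics/g2.png

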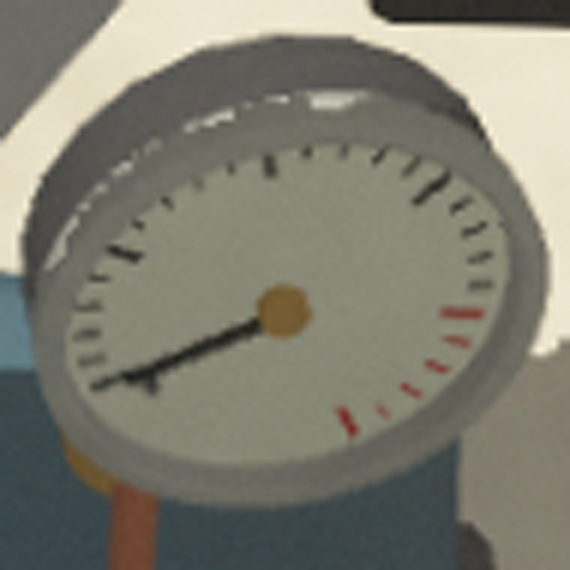

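Emit:
{"fn": "servo_tool", "kwargs": {"motion": [[[0,0,-0.07,0,0,0,0],[0,0,-0.12,0,0,0,0],[0,0,-0.16,0,0,0,0],[0,0,-0.19,0,0,0,0],[0,0,-0.206,0,0,0,0],[0,0,-0.206,0,0,0,0.2],[0,0,-0.206,0,0,0,0.3],[0,0,-0.206,0,0,0,0.36]]], "newtons": 20}}

```text
clock: 9.25
eef_pos: [523.7, 212.3, 148.4]
eef_rot: [3.141, 0.001, -3.102]
wrist_force: [0.8, 0.0, -0.1]
finger_gap: 73.3
finger_force: 0.0
```

Zero is confirmed: the needle ends at (95,388), on the last major tick. Gripping the cap.

Emit:
{"fn": "servo_tool", "kwargs": {"motion": [[[0,0,0,0,0,0,0.5],[0,0,0,0,0,0,1],[0,0,0,0,0,0,1],[0,0,0,0,0,0,1],[0,0,0,0,0,0,1],[0,0,0,0,0,0,1]]], "newtons": 50}}

```text
clock: 9.85
eef_pos: [523.4, 212.3, 147.7]
eef_rot: [3.141, 0.0, -3.102]
wrist_force: [-0.3, 0.7, 3.4]
finger_gap: 51.2
finger_force: 50.0
```

```bash
python3 -c "
from h import *
s=manip.read_state();print({k:np.round(s[k],3) for k in ('clock','moment','wrist_force','eef_pos','eef_rot','finger_gap','finger_force')})"
```

```text
{'clock': np.float64(9.85), 'moment': array([ 0.118, -0.065, -0.   ]), 'wrist_force': array([-0.311,  0.748,  3.371]), 'eef_pos': array([523.403, 212.266, 147.658]), 'eef_rot': array([ 3.141,  0.   , -3.102]), 'finger_gap': np.float64(51.237), 'finger_force': np.float64(50.001)}
```

Emit:
{"fn": "servo_tool", "kwargs": {"motion": [[[0,0,-0.0004,0,0,-0.04,1],[0,0,-0.0008,0,0,-0.08,1],[0,0,-0.0012,0,0,-0.12,1],[0,0,-0.0016,0,0,-0.16,1],[0,0,-0.002,0,0,-0.2,1],[0,0,-0.0024,0,0,-0.24,1],[0,0,-0.0028,0,0,-0.28,1],[0,0,-0.0032,0,0,-0.32,1],[0,0,-0.0036,0,0,-0.36,1],[0,0,-0.004,0,0,-0.4,1]]]}}

```text
clock: 10.85
eef_pos: [524.0, 213.0, 145.7]
eef_rot: [3.139, -0.001, 1.92]
wrist_force: [6.1, 5.4, -0.9]
finger_gap: 51.6
finger_force: 50.0
```

```bash
cat > st.py <<'E'
from h import *
s=manip.read_state();print({k:np.round(s[k],3).tolist() for k in ('clock','moment','wrist_force','eef_pos','eef_rot','finger_gap','finger_force')},s['joints'][5])
E
python3 st.py
```

```text
{'clock': 10.85, 'moment': [1.176, -1.054, 0.177], 'wrist_force': [6.128, 5.355, -0.905], 'eef_pos': [523.956, 212.997, 145.724], 'eef_rot': [3.139, -0.001, 1.92], 'finger_gap': 51.555, 'finger_force': 49.995} -0.028141185190282556
```

Emit:
{"fn": "servo_tool", "kwargs": {"motion": [[[0,0,-0.0004,0,0,-0.04,1],[0,0,-0.0008,0,0,-0.08,1],[0,0,-0.0012,0,0,-0.12,1],[0,0,-0.0016,0,0,-0.16,1],[0,0,-0.002,0,0,-0.2,1],[0,0,-0.0024,0,0,-0.24,1],[0,0,-0.0028,0,0,-0.28,1],[0,0,-0.0032,0,0,-0.32,1],[0,0,-0.0036,0,0,-0.36,1],[0,0,-0.0036,0,0,-0.36,1]]]}}

```text
clock: 11.85
eef_pos: [524.7, 212.7, 144.0]
eef_rot: [3.14, -0.004, 0.789]
wrist_force: [10.4, 4.6, -3.9]
finger_gap: 51.4
finger_force: 50.0
```

```bash
python3 st.py
```

```text
{'clock': 11.85, 'moment': [0.852, -2.042, -0.147], 'wrist_force': [10.369, 4.55, -3.865], 'eef_pos': [524.745, 212.742, 143.98], 'eef_rot': [3.14, -0.004, 0.789], 'finger_gap': 51.398, 'finger_force': 50.0} 1.1024756625924121
```

Emit:
{"fn": "servo_tool", "kwargs": {"motion": [[[0.001,0.0005,-0.0002,0,0,-0.02,1],[0.002,0.001,-0.0004,0,0,-0.04,1],[0.002,0.001,-0.0006,0,0,-0.06,1],[0.002,0.001,-0.0008,0,0,-0.08,1],[0.002,0.001,-0.0008,0,0,-0.08,1]]]}}

```text
clock: 12.35
eef_pos: [525.0, 212.7, 143.5]
eef_rot: [3.141, -0.002, 0.541]
wrist_force: [5.3, -0.1, 0.5]
finger_gap: 51.3
finger_force: 50.0
```

```bash
python3 st.py
```

```text
{'clock': 12.35, 'moment': [0.001, -1.103, -0.108], 'wrist_force': [5.281, -0.113, 0.526], 'eef_pos': [524.969, 212.696, 143.497], 'eef_rot': [3.141, -0.002, 0.541], 'finger_gap': 51.331, 'finger_force': 50.001} 1.3505308721740992
```

Emit:
{"fn": "servo_tool", "kwargs": {"motion": [[[0,0,-0.0001,0,0,-0.01,1],[0,0,-0.0002,0,0,-0.02,1],[0,0,-0.0002,0,0,-0.02,1]]]}}

```text
clock: 12.65
eef_pos: [525.0, 212.7, 143.4]
eef_rot: [3.141, -0.002, 0.48]
wrist_force: [5.2, -0.5, 0.5]
finger_gap: 51.4
finger_force: 50.0
```

```bash
python3 st.py
```

```text
{'clock': 12.65, 'moment': [-0.018, -1.158, -0.018], 'wrist_force': [5.202, -0.463, 0.537], 'eef_pos': [525.023, 212.654, 143.418], 'eef_rot': [3.141, -0.002, 0.48], 'finger_gap': 51.375, 'finger_force': 50.0} 1.4114785563482881
```

Emit:
{"fn": "servo_tool", "kwargs": {"motion": [[[0,0,-0.0001,0,0,-0.01,1],[0,0,-0.0002,0,0,-0.02,1],[0,0,-0.0002,0,0,-0.02,1]]]}}

```text
clock: 12.95
eef_pos: [525.0, 212.6, 143.3]
eef_rot: [3.141, -0.002, 0.417]
wrist_force: [5.7, -0.1, 0.5]
finger_gap: 51.3
finger_force: 50.0
```

```bash
python3 st.py
```

```text
{'clock': 12.95, 'moment': [-0.098, -1.163, 0.04], 'wrist_force': [5.655, -0.132, 0.517], 'eef_pos': [525.043, 212.614, 143.326], 'eef_rot': [3.141, -0.002, 0.417], 'finger_gap': 51.27, 'finger_force': 50.0} 1.474282937679945
```

Emit:
{"fn": "servo_tool", "kwargs": {"motion": [[[0.002,0,-0.0001,0,0,-0.01,1],[0.002,0,-0.0002,0,0,-0.02,1],[0.002,0,-0.0002,0,0,-0.02,1]]]}}

```text
clock: 13.25
eef_pos: [525.3, 212.6, 143.2]
eef_rot: [3.141, 0.0, 0.355]
wrist_force: [-1.3, -2.3, 4.1]
finger_gap: 51.4
finger_force: 50.0
```

```bash
echo "print(s['effort'].round(2))">>st.py; python3 st.py
```

```text
{'clock': 13.25, 'moment': [-0.327, 0.22, 0.121], 'wrist_force': [-1.327, -2.346, 4.138], 'eef_pos': [525.253, 212.591, 143.154], 'eef_rot': [3.141, 0.0, 0.355], 'finger_gap': 51.443, 'finger_force': 50.002} 1.536277946998829
[  0.38 -54.34 -32.58   0.33  -0.5    0.72]
```

Emit:
{"fn": "servo_tool", "kwargs": {"motion": [[[0,0,-0.0001,0,0,-0.01,1],[0,0,-0.0002,0,0,-0.02,1],[0,0,-0.0002,0,0,-0.02,1]]]}}

```text
clock: 13.55
eef_pos: [525.3, 212.5, 143.1]
eef_rot: [3.141, 0.0, 0.294]
wrist_force: [-1.1, -1.8, 5.2]
finger_gap: 51.7
finger_force: 50.0
```

```bash
python3 st.py
```

```text
{'clock': 13.55, 'moment': [-0.482, 0.243, 1.341], 'wrist_force': [-1.133, -1.807, 5.152], 'eef_pos': [525.25, 212.539, 143.096], 'eef_rot': [3.141, 0.0, 0.294], 'finger_gap': 51.732, 'finger_force': 50.002} 1.5977818900124043
[ -0.46 -54.08 -32.44   0.96  -0.57   1.9 ]
```

The moment jumped to 1.34 N m with the grip point at 162.1 mm, after about 2.85 rad. That matches the expected bottom. Backing off a quarter turn.

Emit:
{"fn": "servo_tool", "kwargs": {"motion": [[[0,0,0,0,0,0.01,1],[0,0,0.0003,0,0,0.04,1],[0,0,0.0007,0,0,0.08,1],[0,0,0.0011,0,0,0.12,1],[0,0,0.0015,0,0,0.16,1],[0,0,0.0019,0,0,0.2,1],[0,0,0.0022,0,0,0.24,1],[0,0,0.0025,0,0,0.27,1],[0,0,0.0028,0,0,0.3,1],[0,0,0.0028,0,0,0.3,1]]]}}

```text
clock: 14.55
eef_pos: [524.7, 213.1, 144.5]
eef_rot: [-3.14, -0.0, 1.239]
wrist_force: [-5.7, 1.4, 7.0]
finger_gap: 51.4
finger_force: 50.0
```

Emit:
{"fn": "servo_tool", "kwargs": {"motion": [[[-0.001,0,0.0003,0,0,0.03,1],[-0.002,0,0.0007,0,0,0.07,1],[-0.002,0,0.0011,0,0,0.11,1],[-0.002,0,0.0015,0,0,0.15,1],[-0.002,0,0.0018,0,0,0.18,1],[-0.002,0,0.0021,0,0,0.2,1],[-0.002,0,0.0021,0,0,0.205,1],[-0.002,0,0.0021,0,0,0.205,1],[-0.002,0,0.0021,0,0,0.205,1]]]}}

```text
clock: 15.45
eef_pos: [524.1, 213.0, 145.5]
eef_rot: [-3.142, -0.001, 1.878]
wrist_force: [-3.3, 2.8, 5.5]
finger_gap: 51.0
finger_force: 50.0
```

```bash
python3 st.py; python3 - <<'E'
from h import *
c=cam('scene','s5.png');t=cam('top','t5.png')
a=c['frame'][150:260,180:350,::-1]; b=t['frame'][145:255,220:390,::-1]
f=lambda i:cv2.resize(i,None,fx=2.35*2,fy=2.35*2,interpolation=cv2.INTER_CUBIC)[:, :800]
cv2.imwrite('pics/f5.png',cv2.resize(np.vstack([f(a),f(b)]),(464,600)) if 0 else f(a))
E
```

```text
{'clock': 15.45, 'moment': [0.471, 0.495, -0.055], 'wrist_force': [-3.333, 2.828, 5.539], 'eef_pos': [524.117, 213.043, 145.525], 'eef_rot': [-3.142, -0.001, 1.878], 'finger_gap': 51.043, 'finger_force': 50.002} 0.01401345666923931
[ -1.83 -53.6  -32.23  -0.73  -0.47  -0.07]
```

View pics/f5.png

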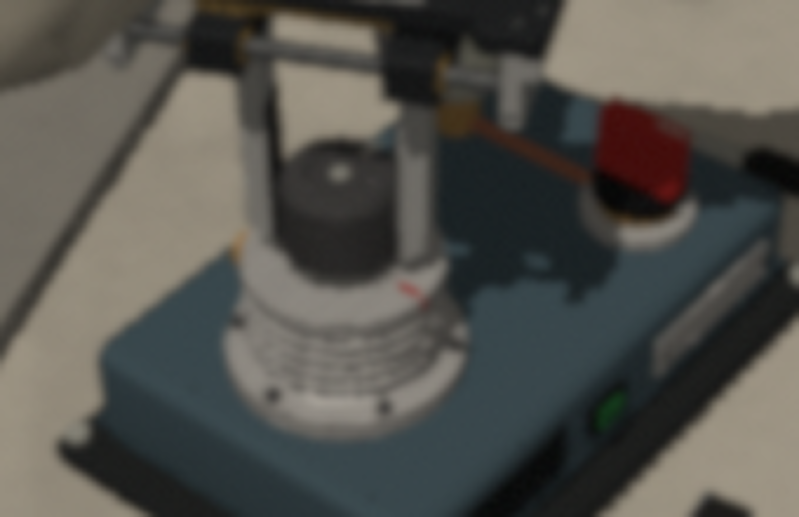

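The view shows the cap gripped (345,210), the red mark (410,292), and the valve at rest. The white line is out of sight from here, so I'll measure it numerically in the other cameras.

```bash
python3 - <<'E'
from h import *
C=np.array([524.,212.6])
for n in('wrist','top'):
    c=cam(n); g=cv2.cvtColor(c['frame'],cv2.COLOR_RGB2HSV).reshape(-1,3)
    v,u=np.mgrid[0:420,0:560]; px=np.c_[u.ravel(),v.ravel()].astype(float); W=plane(c,px,182.5); D=depth(c,px)
    r=np.hypot(W[:,0]-C[0],W[:,1]-C[1])
    s=(r<26)&(abs(D[:,2]-182.5)<6); print(n,s.sum())
    w=s&(r>9)&(g[:,2]>np.median(g[s,2])*1.7 if s.sum() else False)
    for a,q,val in zip(np.degrees(np.arctan2(W[w,1]-C[1],W[w,0]-C[0])),r[w],g[w]): print(round(a),round(q),val,end='; ')
    print()
E
```

```text
wrist 9684
-106 14 [ 24  30 169]; -105 14 [ 25  29 227]; -103 13 [ 24  33 198]; -97 21 [ 21  31 174]; -106 23 [ 27  30 224]; -105 23 [ 24  23 237]; -104 23 [ 23  25 236]; -104 23 [ 22  33 177]; -105 24 [ 27  26 185]; -104 23 [ 24  31 220]; -103 23 [ 26  34 219]; -102 23 [ 22  33 200]; -101 23 [ 24  36 198]; -100 23 [ 23  37 199]; -99 22 [ 23  35 180]; -102 24 [ 25  31 183]; -101 23 [ 23  32 213]; -100 23 [ 24  35 217]; -100 23 [ 21  36 218]; -99 23 [ 23  34 195]; 
top 0
```

```bash
python3 - <<'E'
from h import *
C=np.array([524.,212.6])
c=cam('wrist','w6.png'); g=cv2.cvtColor(c['frame'],cv2.COLOR_RGB2HSV).reshape(-1,3)
v,u=np.mgrid[0:420,0:560]; px=np.c_[u.ravel(),v.ravel()].astype(float); W=plane(c,px,182.5); D=depth(c,px)
r=np.hypot(W[:,0]-C[0],W[:,1]-C[1]); s=(r<28)&(abs(D[:,2]-182.5)<6)
print(px[s].min(0),px[s].max(0),cv2.minEnclosingCircle(W[s][:,:2].astype(np.float32)))
x0,y0=px[s].min(0).astype(int)-15;x1,y1=px[s].max(0).astype(int)+15
x0,y0=max(x0,0),max(y0,0)
cv2.imwrite('pics/w6c.png',cv2.resize(c['frame'][y0:y1,x0:x1,::-1],None,fx=4,fy=4,interpolation=cv2.INTER_CUBIC)); print(x0,y0,x1,y1)
E
```

```text
[213. 232.] [345. 337.] ((523.980712890625, 212.67141723632812), 27.971799850463867)
198 217 360 352
```

View pics/w6c.png

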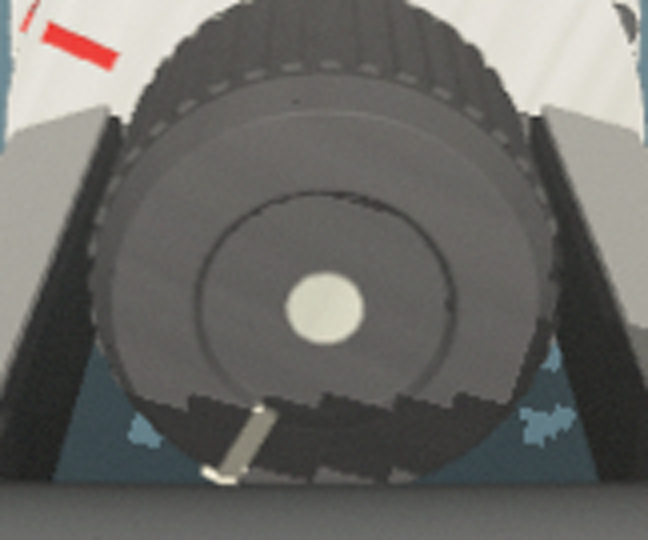

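The cap hub is at (325,308), the white line runs from (262,410) to (225,475), and the red line from (118,62) to (45,30). I'll work out the angle between them.

```bash
python3 - <<'E'
from h import *
c=manip.camera('wrist'); f=lambda q:np.array(q,float)/4+[198-.4,217-.4]
A=plane(c,f([(325,308),(264,408),(228,474)]),182.5)[:,:2]
B=plane(c,f([(118,62),(45,38)]),136)[:,:2]
ang=lambda v:np.degrees(np.arctan2(v[1],v[0]))
print(A,B)
for w in (A[1]-A[0],A[2]-A[0],A[2]-A[1]): print('white',ang(w), 'closure', (ang(w)-172.2)%360)
print('red',ang(B[1]-B[0]),ang(B.mean(0)-A[0]))
E
```

```text
[[523.72498603 213.01286148]
 [521.10227967 199.75646804]
 [519.74927755 190.77608915]] [[494.21678728 215.84449307]
 [484.15968267 216.12005162]]
white -101.19114000800754 closure 86.60885999199246
white -100.13679732148813 closure 87.66320267851188
white -98.56785886338768 closure 89.23214113661231
red 178.43052316461086 175.0858917775996
```

Emit:
{"fn": "servo_tool", "kwargs": {"motion": [[[0,0,0,0,0,0.004,1],[0,0,0,0,0,0.006,1],[0,0,0,0,0,0.006,1],[0,0,0,0,0,0.006,1]]]}}

```text
clock: 16.15
eef_pos: [524.1, 213.1, 145.6]
eef_rot: [-3.142, -0.001, 1.896]
wrist_force: [-3.3, 1.6, 5.7]
finger_gap: 51.4
finger_force: 50.0
```

```bash
python3 st.py; python3 -c "
from cell import manip
print(manip.sign_off())"
```

```text
{'clock': 16.15, 'moment': [0.41, 0.473, -0.099], 'wrist_force': [-3.333, 1.619, 5.698], 'eef_pos': [524.098, 213.1, 145.558], 'eef_rot': [-3.142, -0.001, 1.896], 'finger_gap': 51.356, 'finger_force': 50.002} -0.0047826293521431315
[ -1.76 -53.46 -32.22  -0.76  -0.53  -0.13]
the job is handed in; nothing more can be done
None
```

The press is ready and the job is handed in: pressure is off with the needle at zero, the valve sprung back, and the cap was bottomed out, backed off a quarter turn (about 89–90° by my measurements) and is still gripped at 50 N; the arm went nowhere near the specimens and brush.

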